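# Line up small kitchen things by height on the counter stand

### The job

Line up the spice jar, the salt shaker, the kitchen timer and the cork stopper on the low wooden stand in order of height, each upright and centred on its own cork pad: the tallest at the end where the dark wooden box stands, the shortest at the end where the green tumbler stands. Do not knock any of the four over, and leave the box and the tumbler where they are.

Things in the scene. Friction and masses are not known exactly. Their poses are not given: they have to be found in the camera images.
- spice_jar: round glass spice jar with a green cap, 106 mm tall: the tallest. 45 mm across all the way up, cap from 85 to 105 mm. About 0.11 kg. Origin at the centre of its underside, z up; stands upright.
- salt_shaker: round glass salt shaker with a domed grey top, 90 mm tall: second tallest. 44 mm across up to 70 mm, then 34 mm. About 0.1 kg. Origin at the centre of its underside, z up; stands upright.
- egg_timer: round cream kitchen timer, 52 mm tall: second shortest. 59 mm across up to 44 mm, then a thin ridge across the top; its dial does not turn. About 0.12 kg. Origin at the centre of its underside, z up; stands upright.
- cork_stopper: cork bottle stopper, 37 mm tall: the shortest. Stands on its wide wooden cap, 36 mm across and 16 mm high; above it the round cork, 22 mm across up to 37 mm. About 0.012 kg. Origin at the centre of its underside, z up.
- recipe_box: dark wooden lidded box, 76 x 112 x 60 mm, standing loose just beyond one end of the stand, its centre about 90 mm past the centre of the end pad: it marks the end for the tallest. Not to be moved. Origin at the centre of its underside.
- green_tumbler: empty green glass tumbler, 78 mm across, 100 mm tall, standing loose just beyond the other end of the stand, its centre about 90 mm past the centre of the end pad: the end for the shortest. Not to be moved. Origin at the centre of its underside.
- pad1: fixed cork disc, 72 mm across, leftmost (most +y) (seen from the robot) of four in a row 90 mm apart on a low dark wooden stand; its top is 18 mm above the work surface. Origin at the centre of its underside, 4 mm below its top; x across the row away from the robot, y to the left along the row. A thin steel rail, top 30 mm above the work surface, runs 58 mm behind the pad centres.
- pad2: fixed cork disc, 72 mm across, second from the left (seen from the robot) of four in a row 90 mm apart on a low dark wooden stand; its top is 18 mm above the work surface. Origin at the centre of its underside, 4 mm below its top; x across the row away from the robot, y to the left along the row. The stand reaches 45 mm before the pad centres and 50 mm beyond each end pad's centre.
- pad3: fixed cork disc, 72 mm across, third from the left (seen from the robot) of four in a row 90 mm apart on a low dark wooden stand; its top is 18 mm above the work surface. Origin at the centre of its underside, 4 mm below its top; x across the row away from the robot, y to the left along the row. Cabinets hang 0.45 m above the counter from x = 0.62 on; at the left a hood from x = 0.48, y = 0.25 on.
- pad4: fixed cork disc, 72 mm across, rightmost (most -y) (seen from the robot) of four in a row 90 mm apart on a low dark wooden stand; its top is 18 mm above the work surface. Origin at the centre of its underside, 4 mm below its top; x across the row away from the robot, y to the left along the row.

How it is judged:
At the end, for the whole second after the job is handed in: From the box's end of the row: spice jar, salt shaker, kitchen timer, cork stopper, each standing on its own pad within 15 mm of its centre, upright within 0.1 rad, released and at rest; the box and the tumbler within 20 mm of where they stood (((horizontal distance between recipe_box and pad1 below 0.15 m and horizontal distance between spice_jar and pad1 below 0.015 m and z of spice_jar in the frame of pad1 between 0 and 0.009 m and horizontal distance between salt_shaker and pad2 below 0.015 m and z of salt_shaker in the frame of pad2 between 0 and 0.009 m and horizontal distance between egg_timer and pad3 below 0.015 m and z of egg_timer in the frame of pad3 between 0 and 0.009 m and horizontal distance between cork_stopper and pad4 below 0.015 m and z of cork_stopper in the frame of pad4 between 0 and 0.009 m) or (horizontal distance between recipe_box and pad4 below 0.15 m and horizontal distance between spice_jar and pad4 below 0.015 m and z of spice_jar in the frame of pad4 between 0 and 0.009 m and horizontal distance between salt_shaker and pad3 below 0.015 m and z of salt_shaker in the frame of pad3 between 0 and 0.009 m and horizontal distance between egg_timer and pad2 below 0.015 m and z of egg_timer in the frame of pad2 between 0 and 0.009 m and horizontal distance between cork_stopper and pad1 below 0.015 m and z of cork_stopper in the frame of pad1 between 0 and 0.009 m)) and angle between each of spice_jar, salt_shaker, egg_timer, cork_stopper's own z axis and vertical below 0.1 rad and linear speed of each of spice_jar, salt_shaker, egg_timer, cork_stopper below 0.02 m/s and angular speed of each of spice_jar, salt_shaker, egg_timer, cork_stopper below 0.2 rad/s and contact force between each of spice_jar, salt_shaker, egg_timer, cork_stopper and the fingers below 0.1 N and distance of each of recipe_box, green_tumbler from where it was at the start of the episode below 0.02 m); the robot touches nothing.
It fails at once if one of the four is knocked or tipped over (more than 0.6 rad) (angle between any of spice_jar, salt_shaker, egg_timer, cork_stopper's own z axis and vertical above 0.6 rad).
It fails at once if the box or the tumbler is pushed more than 20 mm (distance of any of recipe_box, green_tumbler from where it was at the start of the episode above 0.02 m).
It also fails if it takes over 134 s, if anything falls off the work surface, if the arm or the gripper's body presses on something with over 40 N, if the wrist force passes 120 N, or if a joint passes its speed limit or range.

### The arm

A 6-joint arm with a two-finger parallel gripper is mounted at the origin on a cart in front of the work surface, level with it; the furniture and walls round the work are solid. World frame = base frame: x ahead of the robot, y to its left, z up, the work surface at z = 0. Lengths are in m, angles in rad, forces in N, time in s.
With the tool pointing down it reaches from about 0.325 to 0.85 m from the base axis. Payload 4.4 kg.
Tool frame: the origin (TCP) lies midway between the tips of the shut fingers; the grasp point (between the pads) lies 19 mm behind it (robot.hold_point_z is the distance from the TCP to the grasp point, in m); z points along the fingers, y is the line along which they close (so a half turn about z gives the same grasp; the last joint's range is limited). The gripper opens to 94 mm and grips with 3 to 60 N. Pads are 16 mm wide; open, the fingers measure 119 mm over their backs; the gripper's body (75 mm by 177 mm) begins 78 mm behind the grasp point.
Start: joints at [-1.29, 0.207, 1.542, -0, 1.393, -0.15], TCP at [0.24, -0.522, 0.205] pointing down, gripper open.
Joint ranges: [-2.73, 2.73], [-0.86, 2.22], [0.23, 2.46], [-1.11, 4.25], [0.08, 2.63], [-2.82, 2.82]. Speed limits (rad/s): [2.79, 2.79, 3.14, 3.14, 3.14, 3.14].

### API

Orientations are given as a rotation vector (axis times angle).
In Python, from cell import robot gives the robot as it stands. Calls block until the motion is done:
- robot.move_to(position, orientation): joint-space move of the TCP to a pose.
- robot.move_straight(position, feed=0.15, rot=None): straight line of the TCP; rot=None keeps the orientation; feed is the mean speed in m/s.
- robot.move_j(angles): joint-space move.
- robot.set_gripper(opening): opening from 0.0 (shut) to 1.0 (fully open); the grip force is fixed at half the most; returns when the fingers have stopped.
- robot.wait(seconds).
- robot.inverse_kinematics(position, orientation): joint angles nearest the present ones, or None.
- robot.sense(): the state.
- robot.capture(name): name is "scene" or "top" or "wrist"; returns a dict with "pixels" (400x640x3 uint8, red, green, blue), "mtx" (3x3 intrinsics, pixels), "extrinsics" (4x4, takes a point from camera to world coordinates). Camera axes: x right, y up, looking along -z (the intrinsics and any distortion apply to the point x, -y, -z); pixel columns grow to the right and rows downward; lengths in m; the calibration is good to about 2 mm. A picture is of the moment at which its call begins. There is no depth.
A pose or a line that the arm cannot do raises robot.Unreachable and nothing moves.
- robot.sign_off(): hands the job in; it is judged then, once.
The state is a dict: "t": time; "qpos": joint angles; "qd": joint speeds; "joint_efforts": joint torques, N m; "tcp_pos": TCP position; "orientation": TCP orientation; "ft_force": force on the tool from outside, world axes, zero at the start; "ft_torque": the same for the moment, N m; "finger_gap": opening from 0.0 (shut) to 1.0 (fully open); "grip_force": force on a finger pad.
Only numpy, scipy, OpenCV 4.12 (cv2) and the standard library are available. Lean on these libraries where they do the work, as an engineer would, in place of code of your own. Each camera call takes 0.05 s, during which the arm holds its last target. There are 200 camera calls.

## Working session

There is one attempt and no reset: what is moved stays moved. The work goes in short steps, each a Python script; the robot and the scene stay as the last script left them, time stands still between calls to the robot, and variables do not carry over. Pictures are saved under pics/ and viewed, at most 14 in all, crops included, and the job is handed in when it is done.

```bash
mkdir -p pics; ls
python3 - <<'E'
from cell import robot
import cv2,numpy as np
for n in("scene","top","wrist"):
    c=robot.capture(n); cv2.imwrite(f"pics/{n}0.png",c["pixels"][...,::-1]); np.savez(f"{n}0.npz",**c)
    print(n,c["mtx"].tolist(),np.round(c["extrinsics"],4).tolist(),[k for k in c])
print(robot.sense(),robot.hold_point_z)
E
```

```text
pics
scene [[488.24780914026866, 0.0, 325.06585340284465], [0.0, 488.24780914026866, 196.3410500019483], [0.0, 0.0, 1.0]] [[0.6952, 0.4617, -0.5509, -0.1481], [-0.7188, 0.4475, -0.5321, -0.8023], [0.0009, 0.7659, 0.6429, 0.7502], [0.0, 0.0, 0.0, 1.0]] ['pixels', 'mtx', 'extrinsics']
top [[374.9230325013236, 0.0, 322.14132073661784], [0.0, 374.9230325013236, 199.05017143240448], [0.0, 0.0, 1.0]] [[-0.0125, 0.9989, -0.0453, 0.4086], [-0.9998, -0.0131, -0.0123, -0.2037], [-0.0129, 0.0451, 0.9989, 1.1472], [0.0, 0.0, 0.0, 1.0]] ['pixels', 'mtx', 'extrinsics']
wrist [[351.4067631178173, 0.0, 321.0643680440004], [0.0, 351.4067631178173, 198.6527977761468], [0.0, 0.0, 1.0]] [[0.4186, 0.8812, 0.2199, 0.3047], [-0.9082, 0.4064, 0.1003, -0.4927], [-0.001, -0.2417, 0.9703, 0.3832], [0.0, 0.0, 0.0, 1.0]] ['pixels', 'mtx', 'extrinsics']
{'t': 0.15, 'qpos': array([-1.29051199e+00,  2.07240353e-01,  1.54261137e+00, -1.12524854e-05,
        1.39349351e+00, -1.50485608e-01]), 'qd': array([ 0.00061923, -0.00406241, -0.00431784,  0.00022286, -0.00145307,
        0.00093925]), 'joint_efforts': array([ 3.76862249e-05, -3.71312821e+01, -2.81813121e+01,  6.98490324e-02,
        3.27437615e-02, -9.70161977e-05]), 'tcp_pos': array([ 0.23992323, -0.52187045,  0.20455525]), 'orientation': array([-3.06729515e+00, -6.71061682e-01,  1.95788728e-04]), 'ft_force': array([ 0.73662702, -0.01049902,  0.68465801]), 'ft_torque': array([0.0040981 , 0.00628625, 0.01102655]), 'grip_force': 0.0, 'finger_gap': 1.0005971630346666} 0.0188
```

View pics/top0.png

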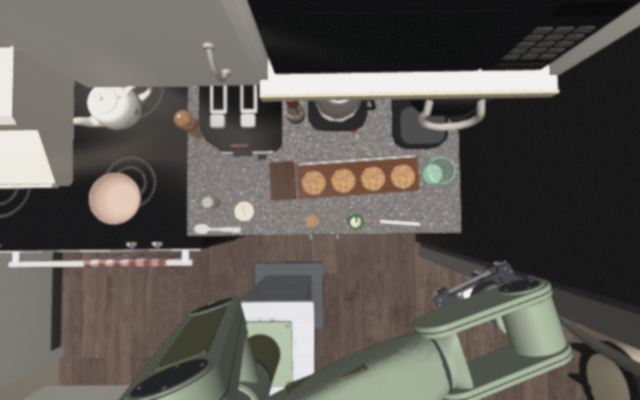

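View pics/scene0.png

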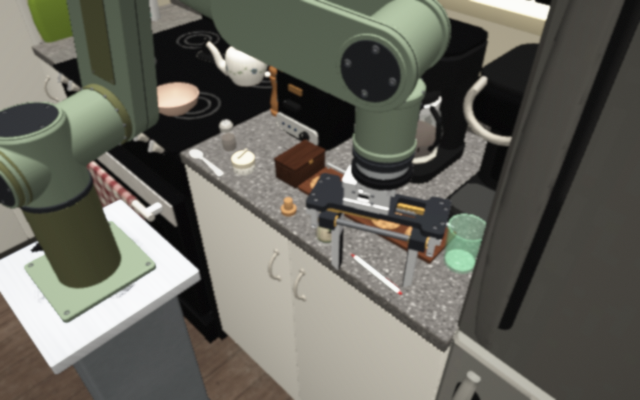

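Top view: box at (283,180), so the tall end is pad1 (+y). Pads are at (313,182), (343,180), (373,178) and (402,176), and the tumbler is at (437,170). The jar is at (356,222), stopper (312,220), timer (244,211) and salt (208,201). The scene view agrees, though the arm hides part of the stand.

```bash
cat > h.py <<'E'
from cell import robot
import cv2,numpy as np
from scipy.spatial.transform import Rotation as R
def ray(c,uv,z):
    K,E=c["mtx"],c["extrinsics"]; x,y,_=np.linalg.inv(K)@[uv[0],uv[1],1]
    d=E[:3,:3]@[x,-y,-1]; o=E[:3,3]; return (o+d*(z-o[2])/d[2])
def proj(c,p):
    q=np.linalg.inv(c["extrinsics"])@[*p,1]; v=c["mtx"]@[q[0],-q[1],-q[2]]; return v[:2]/v[2]
def down(yaw):  # tool z down, tool y axis at angle yaw (rad) from world +y
    return (R.from_euler('z',yaw)*R.from_rotvec([np.pi,0,0])).as_rotvec()
E
python3 - <<'E'
from h import *
c=dict(np.load("top0.npz"))
for n,uv,z in [("jar",(356,222),.1),("cork",(312,220),.03),("timer",(244,211),.05),("salt",(208,201),.08),("p1",(313,182),.018),("p2",(343,180),.018),("p3",(373,178),.018),("p4",(402,176),.018),("edge",(320,234),0),("tumb",(437,170),.05),("box",(283,175),.06)]:
    print(n,ray(c,uv,z).round(3))
s=R.from_rotvec(robot.sense()["orientation"]);print(s.as_matrix().round(3))
T=np.eye(4);T[:3,:3]=s.as_matrix();T[:3,3]=robot.sense()["tcp_pos"]
print((np.linalg.inv(T)@np.load("wrist0.npz")["extrinsics"]).round(3))
E
```

```text
jar [ 0.391 -0.284  0.1  ]
cork [ 0.397 -0.159  0.03 ]
timer [0.426 0.04  0.05 ]
salt [0.456 0.136 0.08 ]
p1 [ 0.512 -0.163  0.018]
p2 [ 0.517 -0.253  0.018]
p3 [ 0.521 -0.344  0.018]
p4 [ 0.526 -0.431  0.018]
edge [ 0.354 -0.182  0.   ]
tumb [ 0.539 -0.528  0.05 ]
box [ 0.53  -0.077  0.06 ]
[[ 0.909  0.418 -0.   ]
 [ 0.418 -0.909  0.002]
 [ 0.    -0.002 -1.   ]]
[[ 0.001  0.97   0.242  0.071]
 [ 1.    -0.001 -0.001  0.   ]
 [-0.001  0.242 -0.97  -0.179]
 [ 0.     0.     0.     1.   ]]
```

View pics/wrist0.png

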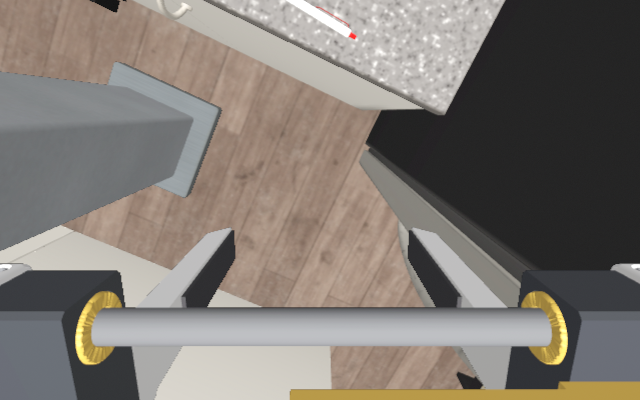

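Run:
```python
from h import *
for i,(x,y) in enumerate([(.36,-.25),(.36,0.06)]):
    robot.move_to([x,y,.25],down(0)); robot.wait(.3)
    c=robot.capture("wrist"); np.savez(f"w{i}.npz",**c); cv2.imwrite(f"pics/w{i}.png",c["pixels"][...,::-1])
print(robot.sense()["t"],robot.sense()["qpos"])
```

```text
3.1833 [-7.47065486e-02 -3.08406911e-01  1.94036670e+00 -5.14532515e-05
  1.50985253e+00  1.49744838e+00]
```

View pics/w0.png

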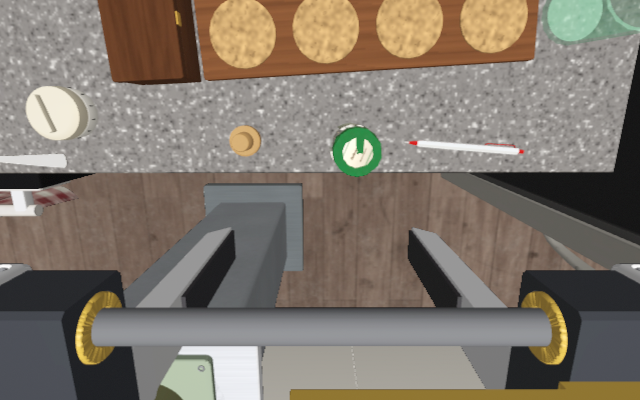

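View pics/w1.png

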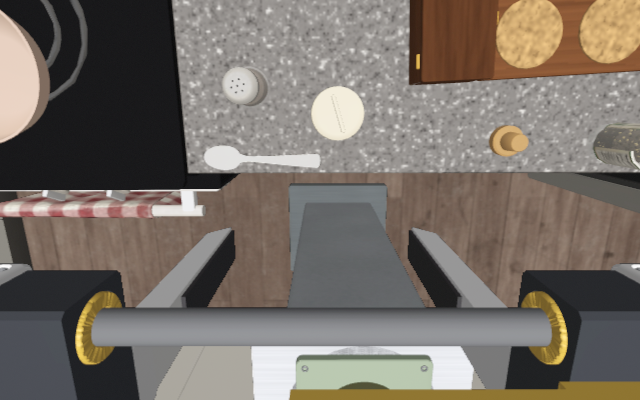

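w0: pads at (242,33), (325,28), (410,22) and (493,17), partly clipped at the top. Jar cap is at (357,151) and the cork at about (244,141). w1: salt top at (240,85), timer at (338,113), with the spoon clear of both. I'll take one pad-centred view and measure everything with masks.

```bash
cat > meas.py <<'E'
from h import *
def blobs(c,lo,hi,amin,roi):
    h=cv2.cvtColor(c["pixels"],cv2.COLOR_RGB2HSV); m=cv2.inRange(h,np.array(lo),np.array(hi))
    r=np.zeros_like(m); x0,y0,x1,y1=roi; r[y0:y1,x0:x1]=m[y0:y1,x0:x1]
    r=cv2.morphologyEx(r,cv2.MORPH_OPEN,np.ones((3,3),np.uint8))
    r=cv2.morphologyEx(r,cv2.MORPH_CLOSE,np.ones((7,7),np.uint8))
    cs=[k for k in cv2.findContours(r,cv2.RETR_EXTERNAL,cv2.CHAIN_APPROX_NONE)[0] if cv2.contourArea(k)>amin]
    return sorted([cv2.minEnclosingCircle(k) for k in cs],key=lambda e:e[0][0])
def show(n,c,l,z):
    for e in l: print(n,np.round(e[0],1),round(e[1],1),ray(c,e[0],z).round(4))
E
python3 - <<'E'
from meas import *
robot.move_to([.46,-.29,.25],down(0)); robot.wait(.3)
c=robot.capture("wrist"); np.savez("w2.npz",**c); cv2.imwrite("pics/w2.png",c["pixels"][...,::-1])
show("pads",c,blobs(c,(10,60,150),(25,200,255),1500,(0,0,640,230)),.018)
c0,c1=dict(np.load("w0.npz")),dict(np.load("w1.npz"))
show("jar",c0,blobs(c0,(55,120,50),(85,255,255),300,(300,100,420,200)),.105)
show("cork",c0,blobs(c0,(8,100,120),(25,255,255),150,(215,110,280,175)),.012)
show("timer",c1,blobs(c1,(20,20,190),(35,90,255),800,(290,70,390,145)),.044)
h=cv2.cvtColor(c1["pixels"],cv2.COLOR_RGB2HSV);print(h[[80,85,95,113],[228,232,255,330]].tolist())
print("salt",ray(c1,(240,85),.085)); print("t",robot.sense()["t"])
E
```

```text
pads [213.6 127.1] 32.6 [ 0.5134 -0.1661  0.018 ]
pads [291.3 122.7] 32.1 [ 0.5185 -0.2553  0.018 ]
pads [369.7 117.6] 32.6 [ 0.5245 -0.3448  0.018 ]
pads [449.  113.2] 33.4 [ 0.5295 -0.4349  0.018 ]
jar [356.3 151.2] 24.8 [ 0.3951 -0.2831  0.105 ]
cork [244.8 140.6] 15.4 [ 0.3972 -0.1613  0.012 ]
timer [337.3 112.8] 27.0 [0.4296 0.0417 0.044 ]
[[23, 5, 214], [18, 6, 215], [21, 17, 154], [22, 24, 243]]
salt [0.45494473 0.13468167 0.085     ]
t 4.9
```

View pics/w2.png

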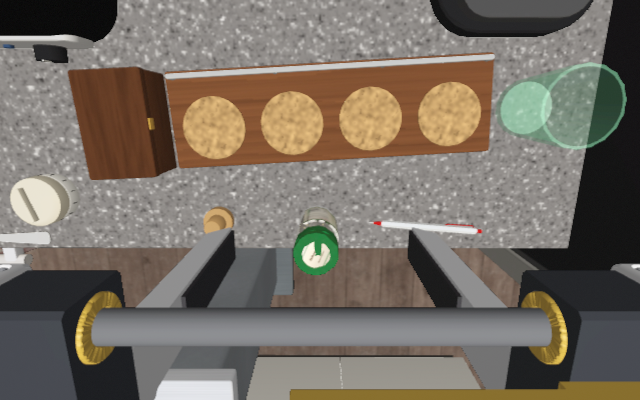

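```bash
cat > pp.py <<'E'
from h import *
PAD={1:(.5134,-.1661),2:(.5185,-.2553),3:(.5245,-.3448),4:(.5295,-.4349)}
YAW=.06; LANE=.43
def carry(name,xy,pad,tip,pick_open,rel_open,fit=None):
    "tip: height of the fingertips above the underside of the thing"
    up=tip+.13; x,y=xy; px,py=PAD[pad]; S=robot.move_straight
    robot.move_to([x,y,max(up,.20)],down(YAW)); robot.set_gripper(pick_open)
    S([x,y,tip],.12); robot.set_gripper(0); s=robot.sense()
    print(name,"gap mm",round(s["finger_gap"]*94,1),"grip",round(s["grip_force"],1))
    if s["grip_force"]<3: raise SystemExit("no grip")
    S([x,y,up],.1); print(" held gap",round(robot.sense()["finger_gap"]*94,1))
    S([LANE,y,up],.2); S([LANE,py,up],.2); S([px,py,up],.12)
    S([px,py,tip+.03],.12); S([px,py,tip+.0188],.03); robot.wait(.3)
    robot.set_gripper(rel_open); robot.wait(.2); S([px,py,max(up,.2)],.08)
    s=robot.sense(); print(" done t",round(s["t"],1),"tcp",s["tcp_pos"].round(4))
E
python3 - <<'E'
from pp import *
carry("jar",(.3951,-.2831),1,.041,1.0,.72)
from meas import *
robot.move_to([.43,-.17,.25],down(0)); robot.wait(.3)
c=robot.capture("wrist"); np.savez("w3.npz",**c); cv2.imwrite("pics/w3.png",c["pixels"][...,::-1])
show("jar",c,blobs(c,(55,120,50),(85,255,255),300,(200,0,440,230)),.123)
E
```

```text
jar gap mm 45.0 grip 30.0
 held gap 44.9
 done t 15.6 tcp [ 0.5131 -0.1659  0.1994]
jar [316.7  97. ] 27.4 [ 0.5125 -0.166   0.123 ]
```

Run:
```python
from pp import *
carry("salt",(.4553,.135),2,.026,1.0,.72)
carry("timer",(.4296,.0417),3,.006,1.0,.85)
from meas import *
robot.move_to([.43,-.25,.25],down(0)); robot.wait(.3)
c=robot.capture("wrist"); np.savez("w4.npz",**c); cv2.imwrite("pics/w4.png",c["pixels"][...,::-1])
show("jar",c,blobs(c,(55,120,50),(85,255,255),300,(100,0,440,230)),.123)
```

```text
salt gap mm 41.2 grip 30.0
 held gap 41.3
 done t 30.1 tcp [ 0.5182 -0.2551  0.1995]
timer gap mm 57.0 grip 30.0
 held gap 57.4
 done t 44.0 tcp [ 0.5243 -0.3446  0.1995]
jar [223.   96.8] 30.1 [ 0.5127 -0.1688  0.123 ]
```

View pics/w4.png

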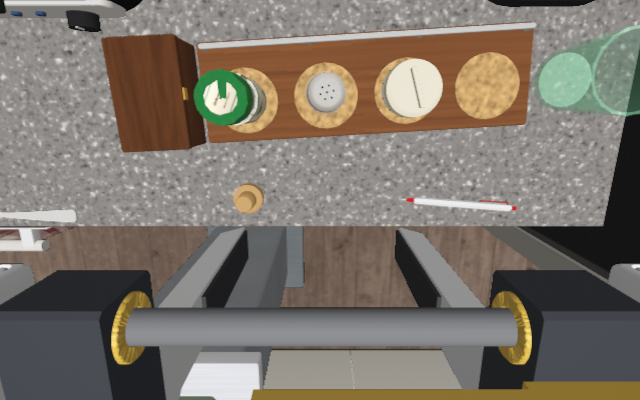

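w4: jar, salt (326,92) and timer (414,88) stand upright on pads 1–3. The cork is still at (248,198). Measuring those positions before the cork.

Run:
```python
from pp import *
from meas import *
c=dict(np.load("w4.npz"))
print("salt",ray(c,(326,92),.105)-[*PAD[2],0]); 
for e in blobs(c,(20,20,190),(35,90,255),800,(375,50,460,125)): print("timer",e,ray(c,e[0],.062)-[*PAD[3],0])
show("cork",c,blobs(c,(8,100,120),(25,255,255),150,(215,170,280,222)),.012)
carry("cork",(.397,-.161),4,.004,.7,.62)
robot.move_to([.43,-.30,.25],down(0)); robot.wait(.3)
c=robot.capture("wrist"); np.savez("w5.npz",**c); cv2.imwrite("pics/w5.png",c["pixels"][...,::-1])
```

```text
salt [-0.00096188  0.00043004  0.105     ]
timer ((414.33050537109375, 88.05931854248047), 29.55517578125) [-0.00101785  0.00151904  0.062     ]
cork [248.  198.1] 14.9 [ 0.3982 -0.1615  0.012 ]
cork gap mm 33.0 grip 29.5
 held gap 33.0
 done t 57.5 tcp [ 0.5293 -0.4347  0.1995]
```

View pics/w5.png

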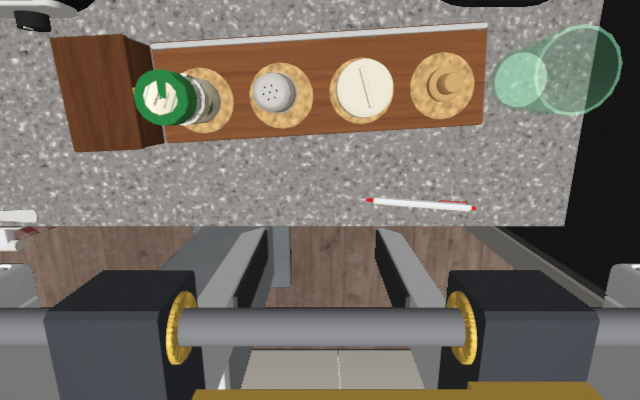

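w5: all four stand upright in the right order. The cork at (445,84) is centred on pad4 at (442,86), and the box and tumbler are still in place.

Run:
```python
from cell import robot
robot.wait(.5); print(robot.sign_off())
```

```text
the job is handed in; nothing more can be done
None
```

The job is handed in: from the box end, the spice jar, salt shaker, kitchen timer and cork stopper stand upright and centred on pads 1 to 4, the box and tumbler look unmoved, and it took about 58 s; `sign_off()` gave no verdict.

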